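Seal a specimen cell in the catch-guarded hand press

ROBOT

A 6-joint arm with a two-finger parallel gripper is mounted at the origin on a cart in front of the work surface, level with it; the furniture and walls round the work are solid. World frame = base frame: x ahead of the robot, y to its left, z up, the work surface at z = 0. Lengths are in mm, angles in rad, forces in N, time in s.
With the tool pointing down it reaches from about 300 to 775 mm from the base axis. Payload 14.6 kg.
Tool frame: the origin (TCP) lies at the very end of the fingers, on their centre line; the grasp point (between the pads) lies 19 mm behind it; z points along the fingers, y is the line along which they close (so a half turn about z gives the same grasp; the last joint's range is limited). The gripper opens to 94 mm and grips with 3 to 60 N. Pads are 16 mm wide; open, the fingers measure 119 mm over their backs; the gripper's body (75 mm by 177 mm) begins 78 mm behind the grasp point.
Start: joints at [1.245, 0.3, 1.521, -0, 1.321, -0.067], TCP at [140.754, 531.674, 205.446] pointing down, gripper open.
Joint ranges: [-3.03, 3.03], [-0.79, 2.21], [0.23, 2.52], [-1.04, 4.18], [0, 3.07], [-2.55, 2.55]. Speed limits (rad/s): [2.22, 2.22, 2.57, 3.14, 3.14, 3.14].

INTERFACE

Orientations are given as [roll, pitch, yaw] about the fixed x, y, z axes, in that order (R = Rz(yaw) Ry(pitch) Rx(roll)).
In Python, from bench import r gives the robot as it stands. Calls block until the motion is done:
- r.move_pose(position, orientation): joint-space move of the TCP to a pose.
- r.move_l(position, frame=None, max_speed=150, contact_N=None): straight line of the TCP; frame=None keeps the orientation; max_speed is the mean speed in mm/s. With contact_N (N) it stops when the force on the tool has changed by that much, and returns True; else False.
- r.set_joints(angles): joint-space move.
- r.move_gripper(opening): finger opening in mm; the grip force is fixed at half the most; returns when the fingers have stopped.
- r.pause(seconds).
- r.ik(position, orientation): joint angles nearest the present ones, or None.
- r.get_state(): the state.
- r.get_image(name): name is "scene" or "top" or "wrist"; returns a dict with "frame" (420x560x3 uint8, blue, green, red), "depth" (420x560 float32, mm along the optical axis (not along the pixel's ray), 0 where there is no reading), "fovy" (degrees; the focal length in pixels is half the picture's height over the tangent of half this angle, whatever the lens; pixels are square), "cx", "cy" (the principal point, pixels), "extrinsics" (4x4, takes a point from camera to world coordinates); the wrist camera has in their place "hand_eye" (4x4, takes a point from camera to tool coordinates, whose origin is the TCP and whose axes are the flange's). Camera axes: x right, y down, z forward; pixel columns grow to the right and rows downward; lengths in mm; the calibration is good to about 2 mm. A picture is of the moment at which its call begins: read the wrist's pose just before it.
A pose or a line that the arm cannot do raises r.PlanningError and nothing moves.
- r.hand_in(): hands the job in; it is judged then, once.
The state is a dict: "time": time; "qpos": joint angles; "dq": joint speeds; "effort": joint torques, N m; "tcp_pos": TCP position; "tool_rot": TCP orientation; "wrist_force": force on the tool from outside, world axes, zero at the start; "ft_torque": the same for the moment, N m; "grip_width": finger opening in mm; "finger_force": force on a finger pad.
Only numpy, scipy, OpenCV 4.12 (cv2) and the standard library are available. Lean on these libraries where they do the work, as an engineer would, in place of code of your own. Each camera call takes 0.05 s, during which the arm holds its last target. There are 200 camera calls.

TASK

Push the specimen carrier along its guides until it is fully home against the end stop under the press. Then slide the safety catch all the way back to free the handle, and press the handle down by its black paddle until the press pad has pushed the cell's lid flush - firmly but gently, as too hard a squeeze cracks the glass - and let the handle come back up. Touch the lid with nothing but the press pad, leave the carrier home and the catch off, and leave the other things on the table where they are.

Things in the scene. Friction and masses are not known exactly. Their poses are not given: they have to be found in the camera images.
- press: Fixed white bench press, base 165 x 245 x 14 mm (x -60 to 105, y -125 to 120). Origin on the table top below the press pad; x points away from the robot to the pivot, y left along the guides, z up. Two aluminium card guides along y (-100 to 50), inner walls x +-29.5, lips over the board, tops z 27.5. Yoke at x 70 to 100, z to 90; catch bracket x 34 to 95, y 45 to 57, z to 97.
- end_stop (a point): Centre of the end stop's face at the left end of the guides, at x 0, y 50, z 21 mm of the press; the carrier's leading end touches it when fully home.
- carrier: Loose grey board 56 (x) x 150 (y) x 8 mm, 0.13 to 0.25 kg, on the base (z 14) between the guides, 40 to 70 mm short of home, out to the right. Origin: centre of its underside; axes as the press. Fully home its origin is at y -25 mm of the press. Upright push tab at the right end: 40 x 8 mm, outer face y -75, z 8 to 32. Round cell collar 48 mm across at y +25, top z 18.
- lid: White round lid plug, 29 mm across, in the carrier's cell collar. Origin at the centre of its top face. It starts standing 6 mm proud of the collar (top at carrier z 24 mm) and is flush at carrier z 18 mm, its stop. Stiff fit: about 10 N moves it down, it stays where it is left. More than 24 N on it cracks the glass.
- paddle_top (a point): Centre of the top of the handle's black paddle (46 mm along the handle x 60 mm across), 165 mm from the pivot, 6 mm above the handle's centre line. Raised it is at about x -37, z 186 mm of the press, down at about x -80, z 75. Site x runs along the handle to the pivot, y along the pivot axis, z out of the paddle.
- handle_hinge (a point): The handle's pivot, at x 85, y 0, z 75 mm of the press; the pivot axis is the press's y.
- handle (a joint): Handle angle, rad: 0 fully raised (40 degrees above level), 0.7 level, 0.9 lower end. A return spring lifts it when let go (felt at the paddle: about 2 N raised, 3 N level). Blocked at 0 while the catch is on. Pressing: 11 to 13 N down at the paddle in all seats the lid; 15 N or more is too much. The lid seats somewhere between 0.58 and 0.85 rad, different each time: feel for it.
- pad_stem (a point): Point on the handle's centre line where the stem of the press pad passes through, 85 mm from the pivot. The pad, a rubber disc 26 mm across, hangs about 48 mm below on a spring plunger (3.5 N per mm, 14 mm stroke); its threaded stem is left up to 8 mm higher or lower each time (not given). A force on the pad is felt as half as much at the paddle, on top of the return spring.
- catch (a joint): Travel of the safety catch, m: 0 is on (tongue under the handle's side pin), 0.022 fully back against its stop; it slides along the press's x, away from the robot, against about 3 N of friction and stays where it is left. Not fully back, it still blocks the handle.
- catch_tab (a point): Centre of the ribbed robot-side face of the catch's upright steel thumb tab: 35 mm wide in y, 8 mm thick, on a 12 mm thick slide plate left of the handle. With the catch on at x 25, y 97, z 122 mm of the press; tab from z 109 to 137. The space in front of it is free. Axes as the press.
- oil_bottle: Bystander: small brown dropper bottle, 29 x 91 mm, in front of the press at the left. Origin under its centre.
- petri_dish: Bystander: covered dish 59 x 14 mm, in front of the press at the right. Origin under its centre.
- stain_a: Bystander: brown bottle with white cap, 42 x 92 mm, left of the press. Origin under its centre.
- beaker: Bystander: small clear beaker 47 x 56 mm, behind and right of the press. Origin under its centre.
- timer: Bystander: white square timer 62 x 62 x 20 mm, in front of the press, middle. Origin under its centre.

How it is judged:
By the outcome, as a careful person would: the job done as asked, in the order asked, and still so for the second after the job is handed in, with the robot touching nothing.
It also fails if it takes over 64 s, if anything falls off the work surface, if the arm or the gripper's body presses on something with over 40 N, if the wrist force passes 120 N, or if a joint passes its speed limit or range.

## Working session

There is one attempt and no reset: what is moved stays moved. The work goes in short steps, each a Python script; the robot and the scene stay as the last script left them, time stands still between calls to the robot, and variables do not carry over. Pictures are saved under pics/ and viewed, at most 10 in all, crops included, and the job is handed in when it is done.

```bash
mkdir -p pics
python3 - <<'E'
from bench import r
import cv2,numpy as np,pickle
d={}
for n in("scene","top"):
    i=r.get_image(n);d[n]=i;cv2.imwrite(f"pics/{n}0.png",i["frame"]);print(n,i["fovy"],i["cx"],i["cy"],i["extrinsics"].round(3).tolist())
pickle.dump(d,open("im0.pkl","wb"))
print(r.get_state())
E
```

```text
scene 52.86884486169515 286.5224777256517 213.17018816904752 [[0.738, -0.429, 0.521, 71.149], [-0.675, -0.473, 0.566, -291.486], [0.004, -0.77, -0.638, 686.651], [0.0, 0.0, 0.0, 1.0]]
top 48.11653744933257 279.1988462709548 213.24368352239392 [[-0.025, -0.996, 0.087, 452.536], [-1.0, 0.025, -0.001, 221.075], [-0.001, -0.087, -0.996, 976.971], [0.0, 0.0, 0.0, 1.0]]
{'time': 0.1, 'qpos': array([ 1.24540496e+00,  3.00419647e-01,  1.52149256e+00, -7.12639847e-05,
        1.32071292e+00, -6.66380239e-02]), 'dq': array([-2.77861106e-04, -6.95876752e-04, -1.17633979e-03, -5.32114921e-04,
        6.08430622e-04,  7.98262588e-05]), 'effort': array([ 9.67915003e-05, -5.32637215e+01, -3.53291881e+01,  7.09998817e-02,
        2.34329794e-02, -4.96464327e-05]), 'tcp_pos': array([140.69909634, 531.46118537, 204.95200458]), 'tool_rot': array([-3.14055788e+00,  1.24555724e-07,  2.88285698e+00]), 'wrist_force': array([-1.08163975, -0.30373335, -0.75060141]), 'ft_torque': array([-0.00064472, -0.03370949,  0.04734786]), 'finger_force': 0.0, 'grip_width': 94.1166742426943}
```

View pics/scene0.png

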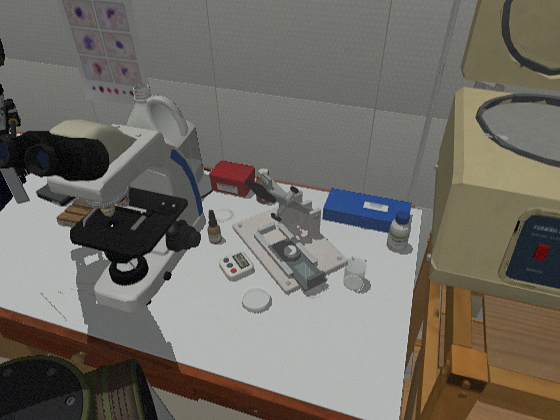

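View pics/top0.png

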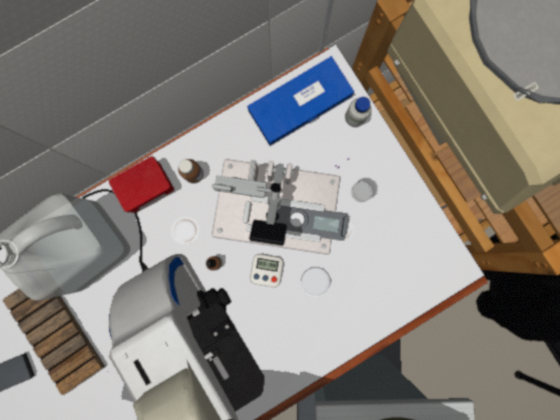

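The scene image shows the press in the middle (about 290,245), with the microscope to its left. The top image shows the base corners near (222,160), (340,172), (331,252) and (212,242), the black paddle at (268,232), the catch at (240,187) and the push tab near (343,225). Next I'll build a height map from depth.

```bash
cat > h.py <<'E'
import numpy as np,cv2,pickle
def cloud(i,E=None):
    f=i["frame"].shape[0]/2/np.tan(np.radians(i["fovy"])/2)
    v,u=np.mgrid[0:420,0:560]; z=i["depth"]
    P=np.stack([(u-i["cx"])/f*z,(v-i["cy"])/f*z,z,np.ones_like(z)],-1)
    W=P@(i["extrinsics"] if E is None else E).T
    W[z<=0]=np.nan
    return W[...,:3]
E
python3 - <<'E'
from h import *
d=pickle.load(open("im0.pkl","rb"));i=d["top"];W=cloud(i);z=W[...,2];x=W[...,0];y=W[...,1]
print("table z",np.nanmedian(z[270:300,330:380]))
ok=np.zeros(z.shape,bool);ok[150:260,205:350]=1
m=((z>8)&(z<20)&ok).astype(np.uint8)
m=cv2.morphologyEx(m,cv2.MORPH_OPEN,np.ones((3,3)))
n,l,s,c=cv2.connectedComponentsWithStats(m);print(s)
k=1+np.argmax(s[1:,4]);p=np.c_[x[l==k],y[l==k]].astype(np.float32)
rc=cv2.minAreaRect(p);print(rc,cv2.boxPoints(rc))
# paddle black
g=i["frame"].max(-1);b=(g<45)&(z>40)&ok
print("black",b.sum(),np.nanmedian(W[b],0),W[b].min(0),W[b].max(0))
ms=(z>30)
print("microscope max z", np.nanmax(z[260:420,100:270]),"all",np.nanmax(z[:, :300]))
# points
Y,X=np.meshgrid(np.arange(0,0,1),[]) if 0 else (0,0)
for a in [(232,268),(187,230),(187,216),(187,260),(225,345),(220,297),(230,318)]: print(a,W[a].round(1),z[a[0]-2:a[0]+3,a[1]-2:a[1]+3].round(0).min())
H=np.clip(z,0,255);H=np.nan_to_num(H).astype(np.uint8)
A=cv2.resize(i["frame"][145:265,200:360],None,fx=5,fy=4.9,interpolation=cv2.INTER_CUBIC)
cv2.imwrite("pics/topcrop.png",A)
E
```

```text
table z 0.39560267256990755
[[     0      0    560    420 230373]
 [   222    159     28     21    461]
 [   257    164     15     24    188]
 [   280    170     61     42   1724]
 [   212    192     57     51   1797]
 [   265    193      4      4     15]
 [   284    238     48     17    566]
 [   254    255      6      5     25]
 [   263    255     10      5     42]
 [   276    257      3      3      9]]
((529.5802001953125, 300.097412109375), (106.81385803222656, 95.2570571899414), 80.09224700927734) [[473.47266 255.68207]
 [567.3091  239.29193]
 [585.68774 344.51276]
 [491.85132 360.9029 ]]
black 715 [492.01801062 236.49295347 187.13269091] [446.56233889 209.19124731  59.1526388 ] [576.44379571 354.77822149 201.53355006]
microscope max z 375.9776008466937 all 568.8666003176319
(232, 268) [490.1 239.9 190. ] 184.0
(187, 230) [575.8 308.  134.3] 108.0
(187, 216) [576.  332.9 137.1] 128.0
(187, 260) [576.8 254.4 117.5] 106.0
(225, 345) [506.9  90.7  48.2] -1.0
(220, 297) [519.8 185.   39.6] 35.0
(230, 318) [499.6 142.3  22.7] 21.0
```

View pics/topcrop.png

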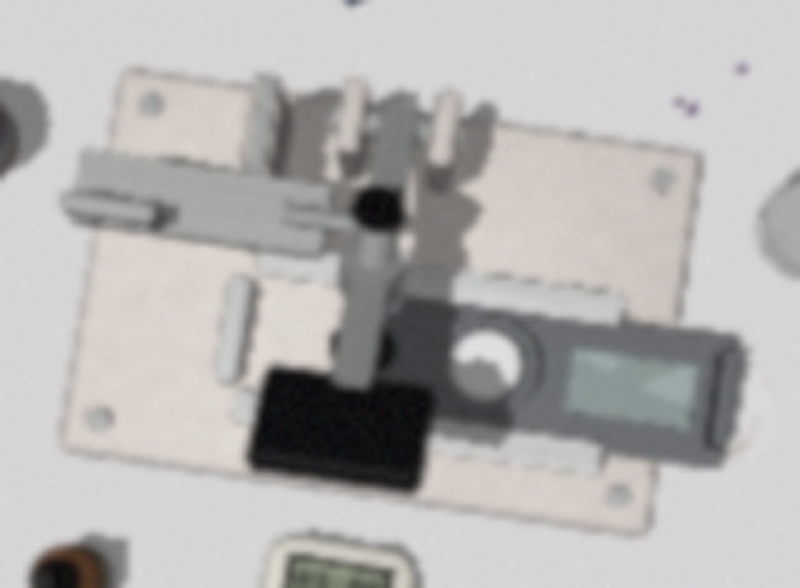

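The crop shows base corners at (125,68), (703,153), (650,532) and (62,450). The catch tab's top is at (115,208), the lid at (487,360), the push tab at (722,400) and the paddle at (340,430). I'll cast these onto their planes.

```bash
cat >> h.py <<'E'
def ray(i,u,v,h,E=None):
    f=210/np.tan(np.radians(i["fovy"])/2);E=i["extrinsics"] if E is None else E
    d=E[:3,:3]@np.array([(u-i["cx"])/f,(v-i["cy"])/f,1]);o=E[:3,3]
    return o+d*(h-o[2])/d[2]
E
python3 - <<'E'
from h import *
d=pickle.load(open("im0.pkl","rb"));i=d["top"];W=cloud(i);z=W[...,2]
c=lambda a,b,h:ray(i,200+(a+.5)/5-.5,145+(b+.5)/4.9-.5,h)
C=np.array([c(125,68,14),c(703,153,14),c(650,532,14),c(62,450,14)]);print(C.round(1))
# press coords of corners
L=np.array([[105,120],[105,-125],[-60,-125],[-60,120]])
def fit(L,P):
    lm=L.mean(0);pm=P.mean(0);H=(L-lm).T@(P-pm);a=np.arctan2(H[0,1]-H[1,0],H[0,0]+H[1,1]);R=np.array([[np.cos(a),-np.sin(a)],[np.sin(a),np.cos(a)]]);return R,pm-R@lm,a
R,t,a=fit(L,C[:,:2]);print("yaw",a,"org",t,"res",(L@R.T+t-C[:,:2]).round(1).tolist())
ok=np.zeros(z.shape,bool);ok[150:260,205:350]=1
m=((z>8)&(z<20)&ok).astype(np.uint8);n,l,s,_=cv2.connectedComponentsWithStats(m)
p=W[np.isin(l,[k for k in range(1,n) if s[k,4]>150])][:,:2].astype(np.float32)
rc=cv2.minAreaRect(p);print(rc);
inv=lambda p:(p[:2]-t)@R
for n,a,b,h in [("catchtab",115,208,137),("tabL",68,200,137),("tabR",172,215,137),("lid",487,360,38),("pushtab",722,400,46),("paddle",340,430,186),("carr corner far",745,340,22),("carr near",722,465,22),("endstopL",232,330,28)]: 
    q=c(a,b,h);print(n,q.round(1),"press",inv(q).round(1))
g=i["frame"].max(-1);b=(g<45)&(z>160)&ok;print("paddle depth med",np.median(W[b],0),inv(np.median(W[b],0)))
for nm in ("petri",315,280),("timer",267,270),("bottle",214,263),("stain",189,170),("beaker",362,190):print(nm,ray(i,nm[1],nm[2],20).round(0))
# obstacles height around
for x0 in range(200,700,50): print(x0,[int(np.nanmax(np.where((abs(W[...,0]-x0)<25)&(abs(W[...,1]-y0)<25),z,-1))) for y0 in range(500,-150,-50)])
E
```

```text
[[653.4 330.7  14. ]
 [610.9  92.1  14. ]
 [452.1 119.4  14. ]
 [492.2 358.8  14. ]]
yaw -0.1712689035741088 org [530.41726885 231.55358018] res [[1.0, 1.2], [1.6, -1.6], [-2.1, -0.8], [-0.5, 1.2]]
((551.3828125, 222.99969482421875), (251.1741180419922, 165.25851440429688), 79.9961166381836)
catchtab [575.6 321.  137. ] press [29.3 95.9]
tabL [579.  337.9 137. ] press [ 29.7 113.1]
tabR [572.5 300.6 137. ] press [29.7 75.2]
lid [523.7 184.8  38. ] press [  1.4 -47.2]
pushtab [504.6  92.5  46. ] press [  -1.8 -141.4]
paddle [489.7 240.6 186. ] press [-41.7   2. ]
carr corner far [530.7  78.9  22. ] press [  26.3 -150.4]
carr near [479.   90.2  22. ] press [ -26.6 -148.1]
endstopL [539.5 287.4  28. ] press [-0.5 56.5]
paddle depth med [490.49265941 238.24404232 188.28637794] [-40.48075872  -0.21188797]
('petri', 315, 280) [399. 151.  20.]
('timer', 267, 270) [421. 248.  20.]
('bottle', 214, 263) [438. 355.  20.]
('stain', 189, 170) [630. 404.  20.]
('beaker', 362, 190) [579.  49.  20.]
200 [-1, -1, -1, -1, 297, 175, 6, 6, 4, 0, -1, -1, -1]
250 [-1, 309, 369, 375, 372, 176, 6, 6, 5, 5, 5, -1, -1]
300 [-1, 311, 347, 364, 306, 176, 4, 6, 4, 6, 6, 5, 4]
350 [260, 309, 311, 310, 189, 5, 5, 18, 6, 5, 6, 5, 5]
400 [231, 259, 282, 90, 76, 23, 20, 19, 18, 6, 5, 5, 6]
450 [98, 198, 211, 91, 20, 201, 200, 18, 19, 5, 5, 5, 4]
500 [18, 4, 4, 20, 31, 201, 199, 40, 50, 6, 5, 6, 318]
550 [59, 59, 5, 138, 140, 163, 163, 41, 26, 59, 5, 7, 385]
600 [60, 59, 93, 139, 139, 156, 156, 18, 18, 59, 6, 384, 386]
650 [528, 59, 94, 17, 18, 99, 72, 12, 5, 5, 5, 391, 391]
```

```bash
cat >> h.py <<'E'
from scipy.spatial.transform import Rotation as Ro
A=-0.171; T=np.array([530.4,231.6])
def w(x,y,z):
    c,s=np.cos(A),np.sin(A); return [T[0]+c*x-s*y,T[1]+s*x+c*y,z]
def inv(p):
    c,s=np.cos(A),np.sin(A); d=np.array(p[:2])-T; return np.round([c*d[0]+s*d[1],-s*d[0]+c*d[1],p[2]],1)
def st(r,m=""):
    s=r.get_state();print(m,"t",round(s["time"],2),"press",inv(s["tcp_pos"]),"F",s["wrist_force"].round(2),flush=True);return s
O1=[np.pi,0,np.pi/2+A]
E
python3 - <<'E'
from h import *
from bench import r
r.move_gripper(0)
p=r.get_state()["tcp_pos"]
r.move_l([p[0],p[1],450],max_speed=300);st(r)
r.move_pose(w(0,-185,420),O1);st(r)
r.move_l(w(0,-180,33),max_speed=250);s=st(r);print(s["grip_width"])
print(r.move_l(w(0,-140,33),max_speed=40,contact_N=3));st(r,"touch")
E
```

```text
t 2.48 press [-435.1  229.3  448.5] F [ 0.76 -0.19 -0.75]
 t 4.64 press [-1.000e-01 -1.844e+02  4.200e+02] F [-0.14 -0.38 -0.71]
 t 6.34 press [   0.5 -179.9   33.9] F [ 0.08 -0.45  0.35]
0.7662343429856576
False
touch t 7.49 press [  -0.  -140.    32.9] F [-0.29 -0.1   0.9 ]
```

Run:
```python
from h import *
from bench import r
print(r.move_l(w(0,-118,33),max_speed=40,contact_N=8));st(r)
print(r.move_l(w(0,-96,33),max_speed=15,contact_N=8));s=st(r,"end");r.pause(.3);st(r)
i=r.get_image("top");pickle.dump(i,open("im1.pkl","wb"))
cv2.imwrite("pics/t1.png",cv2.resize(i["frame"][145:265,200:360],None,fx=5,fy=4.9,interpolation=cv2.INTER_CUBIC))
```

```text
False
 t 8.19 press [   0.  -117.9   33. ] F [0.29 0.01 0.08]
True
end t 9.1 press [-1.000e-01 -1.051e+02  3.280e+01] F [-0.84 -2.87  1.49]
 t 9.4 press [  -0.4 -105.3   32.5] F [-0.73 -0.33  0.73]
```

View pics/t1.png

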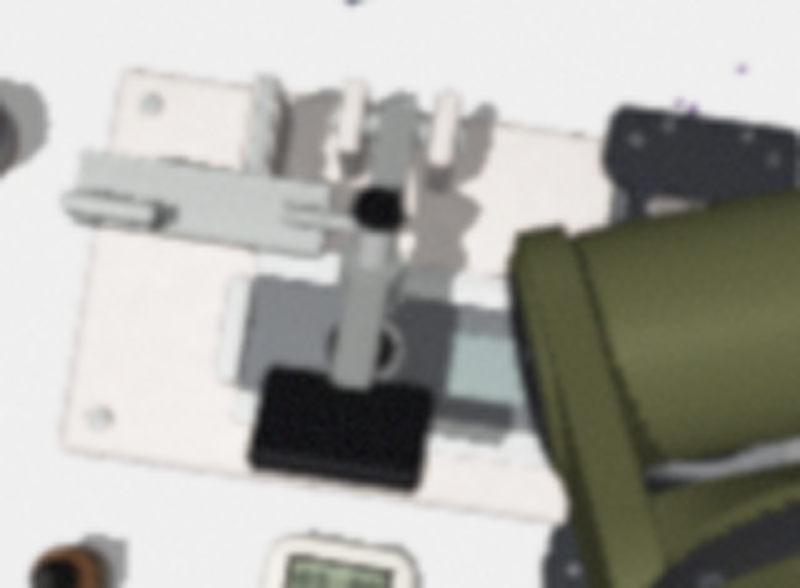

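The board's left end now meets the end stop (about 245,330). I'll confirm with a second gentle push, then back off and move to the catch.

Run:
```python
from h import *
from bench import r
print(r.move_l(w(0,-99,33),max_speed=15,contact_N=12));st(r,"end2")
r.pause(.2);st(r)
r.move_l(w(0,-125,33),max_speed=80)
r.move_l(w(0,-150,330),max_speed=250)
r.move_pose(w(-10,97,330),O1)
r.move_l(w(-10,97,124),max_speed=200);st(r,"atcatch")
print(r.move_l(w(35,97,124),max_speed=25,contact_N=1.8));st(r,"touch")
```

```text
True
end2 t 9.69 press [  -0.6 -105.2   32.3] F [-0.03 -2.15  1.47]
 t 9.89 press [  -0.7 -105.2   32.1] F [ 0.03 -1.55  1.28]
atcatch t 13.79 press [ -9.5  97.2 125.4] F [-0.15 -0.25  0.26]
True
touch t 14.82 press [ 14.4  96.8 123.4] F [-0.7   0.46 -0.6 ]
```

Run:
```python
from h import *
from bench import r
print(r.move_l(w(33,97,124),max_speed=40,contact_N=12));st(r)
print(r.move_l(w(45,97,124),max_speed=12,contact_N=14));st(r,"stop");r.pause(.2);st(r)
print(r.move_l(w(45,97,124),max_speed=12,contact_N=14));st(r,"stop2")
r.move_l(w(10,97,124),max_speed=100)
i=r.get_image("top");pickle.dump(i,open("im2.pkl","wb"))
r.move_l(w(-5,97,300),max_speed=250);st(r)
```

```text
False
 t 15.45 press [ 33.5  97.1 124.3] F [0.19 0.23 0.36]
True
stop t 15.96 press [ 35.5  97.3 124. ] F [-4.44  0.25  2.43]
 t 16.16 press [ 35.5  97.3 123.7] F [-4.5   1.42  2.79]
True
stop2 t 16.52 press [ 35.5  97.5 123.4] F [-4.16  0.14  3.44]
 t 17.84 press [ -5.   96.7 298.2] F [ 0.36 -0.72  0.46]
```

```bash
cat > p.py <<'E'
from h import *
from bench import r
t=0.2
O3=Ro.from_matrix(Ro.from_euler('z',A).as_matrix()@Ro.from_euler('y',t).as_matrix()@Ro.from_euler('xyz',[np.pi,0,np.pi]).as_matrix()).as_euler('xyz')
def tcp(phi,dz=0):
    E=np.radians(40)-phi
    x=85-165*np.cos(E)+6*np.sin(E);z=75+165*np.sin(E)+6*np.cos(E)
    return w(x-8*np.cos(t),0,z+8*np.sin(t)+dz)
def F(n=6):
    v=[]
    for _ in range(n): v.append(r.get_state()["wrist_force"]);r.pause(.02)
    return np.mean(v,0)
E
python3 - <<'E'
from p import *
r.move_pose(tcp(0,100),O3)
r.move_l(tcp(0,15),max_speed=150);r.pause(.2)
b=F(10);np.save("b.npy",b);st(r,"tare");print(b.round(2))
print(r.move_l(tcp(0.03,-2),max_speed=25,contact_N=2));st(r,"touch")
for ph in (.1,.2,.3,.4):
    c=r.move_l(tcp(ph),max_speed=60,contact_N=8);f=F(3)-b;print(ph,c,f.round(2))
    if f[2]>8: break
st(r)
E
```

```text
tare t 20.43 press [-45.3   0.  202.6] F [1.55 0.33 0.06]
[ 0.12 -0.25 -0.18]
True
touch t 20.82 press [-4.620e+01 -1.000e-01  1.973e+02] F [0.53 0.41 0.65]
0.1 False [-0.69 -0.37  1.51]
0.2 False [ 0.62 -0.79  1.49]
0.3 False [ 0.5  -0.91  1.78]
0.4 False [-1.14 -0.44  1.98]
 t 22.86 press [-79.   -0.  130.8] F [-0.42 -2.03  2.65]
```

Run:
```python
from p import *
b=np.load("b.npy");ph=.4
t0=r.get_state()["time"]
while ph<.93:
    ph+=.02 if ph<.5 else .010
    c=r.move_l(tcp(ph),max_speed=30,contact_N=5);f=F(5)-b;s=r.get_state()
    print(round(ph,3),c,f.round(1),round(s["time"],1),round(s["tcp_pos"][2],1))
    if f[2]>9.3 or c or s["time"]>42: break
```

```text
0.42 False [0.4 0.2 2. ] 23.2 127.7
0.44 False [0.7 0.3 2. ] 23.5 124.5
0.46 False [0.5 0.  1.9] 23.9 121.3
0.48 False [ 0.4 -0.1  2.3] 24.2 118.2
0.5 False [0.6 0.5 2. ] 24.6 115.0
0.51 False [0.4 0.4 2.8] 24.9 113.4
0.52 False [0.1 0.1 2.5] 25.2 111.7
0.53 False [0.  0.1 2.5] 25.6 110.1
0.54 False [0.6 0.4 2.1] 25.9 108.5
0.55 False [ 0.4 -0.1  2.2] 26.2 106.9
0.56 False [0.5 0.2 2.6] 26.6 105.2
0.57 False [ 0.5 -0.3  2.7] 26.9 103.6
0.58 False [0.7 0.  2.6] 27.2 102.0
0.59 False [0.7 0.6 3. ] 27.6 100.3
0.6 False [0.6 0.8 2.9] 27.9 98.7
0.61 False [ 1.1 -0.2  4.1] 28.2 97.2
0.62 False [-0.2 -0.1  6. ] 28.6 95.6
0.63 False [-0.5 -0.3  7.1] 28.9 94.1
0.64 False [-0.4 -0.7  8.6] 29.2 92.6
0.65 False [-0.4 -0.6  8.9] 29.6 90.9
0.66 False [-0.6 -1.   8.4] 29.9 89.2
0.67 False [-0.8 -0.7  8.5] 30.2 87.6
0.68 False [-0.7 -0.9  8.7] 30.6 86.0
0.69 False [-0.4 -0.9  8.6] 30.9 84.3
0.7 False [-1.  -0.3  9. ] 31.2 82.7
0.71 False [-1.6 -1.2  9.6] 31.6 81.1
```

Run:
```python
from p import *
b=np.load("b.npy");ph=.71
while ph<.8:
    ph+=.005
    r.move_l(tcp(ph),max_speed=30,contact_N=4);f=F(8)-b;s=r.get_state()
    print(round(ph,3),f.round(1),round(s["time"],1),round(s["tcp_pos"][2],1))
    if f[2]>11.6 or s["time"]>42: break
```

```text
0.715 [-1.2 -0.7  9.8] 31.9 80.3
0.72 [-1.3 -0.7  9.8] 32.3 79.5
0.725 [-1.6 -1.1 10.6] 32.7 78.7
0.73 [-1.9 -1.2 11.5] 33.1 78.0
0.735 [-1.7 -1.3 12.4] 33.5 77.2
```

The lid slid at about 8.6 N, then the force climbed to 12.4 N, so it is seated. I'll let the handle up along its arc.

Run:
```python
from p import *
for ph in (.68,.6,.5,.4,.3,.2,.1,.03): r.move_l(tcp(ph),max_speed=60)
r.move_l(tcp(0,12),max_speed=30);r.move_l(tcp(0,130),max_speed=200);st(r)
q=r.get_state()["tcp_pos"]
r.move_l([400,20,400],max_speed=250);st(r)
for n in("scene","top"):
    i=r.get_image(n);pickle.dump(i,open(f"f_{n}.pkl","wb"))
    a=i["frame"][145:265,200:360] if n=="top" else i["frame"][160:300,215:385]
    cv2.imwrite(f"pics/f_{n}.png",cv2.resize(a,None,fx=4.2,fy=4.2,interpolation=cv2.INTER_CUBIC))
```

```text
t 38.04 press [-4.560e+01 -1.000e-01  3.159e+02] F [-0.24  0.09 -0.81]
 t 39.19 press [ -92.5 -230.2  399.4] F [ 0.61  1.01 -0.65]
```

View pics/f_scene.png

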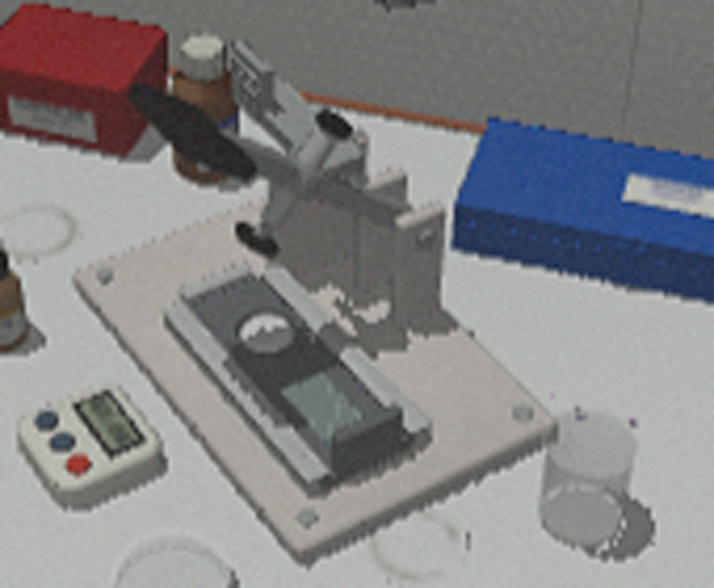

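View pics/f_top.png

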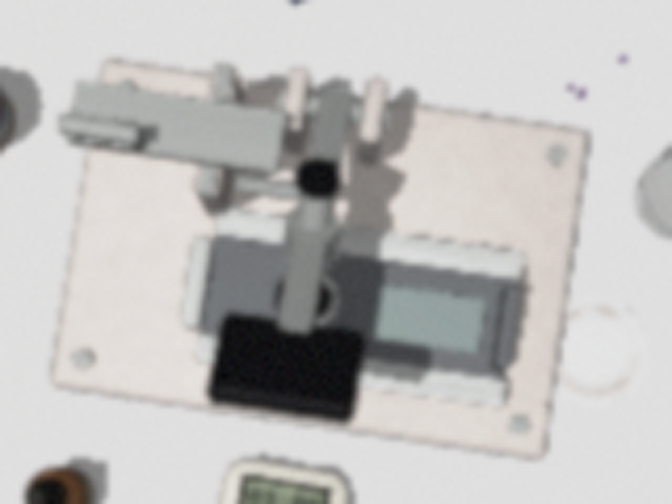

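The scene crop shows the lid flush in its collar (267,333), the handle up and the tab at the end of the guides. The top crop shows the carrier against the end stop (203,285) and the catch tab moved back (100,130). Everything else is where it started, so I'm handing in.

```bash
python3 -c "
from bench import r
print(r.hand_in())"
```

```text
the job is handed in; nothing more can be done
None
```

I handed the job in at about 39 s: carrier home against its stop, catch fully back, lid pressed flush at about 12.4 N measured at the paddle, and the handle back up; no score was returned.

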